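# Hold the filter drawer's lid open

### The job

A tube of glass filters has been left standing on the lid of the half-open drawer: keeping it upright and gripping it gently (no more than 40 N), take it off and set it down softly, without dropping it, standing in the middle of the empty shallow tray, and let go of it. Then raise the drawer's lid with the fingers and hold it 60 degrees open, finishing while still holding it there, since it falls shut when let go; never let it fall. Leave the ring, the pen and the thumbscrew on their board alone.

Things in the scene. Friction and masses are not known exactly. Their poses are not given: they have to be found in the camera images.
- drawer: Fixed birch plywood drawer case with a narrow drawer slid halfway out towards the robot. Origin on the table under the lid's middle; its x axis points from the drawer's front to the case (away from the robot), y along the hinge, z up. The drawer is 130 mm wide (y), its front face at x = -100 mm, rim 70 mm above the table. The case is 160 mm wide and 100 mm high, from x = +90 to +290 mm. The closed lid covers the drawer from x = -94 to +84 mm, its top 78 mm above the table.
- lid (a joint): Opening angle of the lid in rad: 0 closed and level, growing as the near edge rises; 60 degrees is 1.047; stops at 1.45. The lid (178 x 130 x 8 mm, plywood frame with a clear pane, about 0.28 kg) hinges at its far edge and falls shut by its own weight from every angle.
- lid_hinge (a point): Middle of the lid's hinge axis (along the drawer's y), 70 mm above the table, at x = +84 mm of the drawer. Does not move as the lid turns.
- lid_pull (a point): Centre of the lid's aluminium pull: a short cylinder lying along the hinge direction (y), 18 mm in diameter and 24 mm long with flat ends, carried by an 8 mm thick, 45 mm long stem out from the middle of the lid's near edge. It lies 223 mm from the hinge axis along the lid and 4 mm above it (lid closed: 74 mm above the table, 39 mm clear in front of the drawer's front). It turns with the lid; pinched across its flat ends it can pivot between the fingers.
- tube: Clear round screw-top tube with black base and cap holding five glass filters, 45 mm in diameter, 56 mm high, about 0.11 kg, standing on the lid at the start (the only tube on top of it; others lie inside the drawer). Origin at the centre of its underside, z up its axis.
- tray_in (a point): Centre of the inner floor of the fixed empty plywood tray, 130 x 130 mm outside, rim 14 mm high above the table, walls 6 mm thick, floor 6 mm above the table. z up, x and y along its sides. The tray may be left or right of the drawer.
- adapter: Matte aluminium adapter ring, 48 mm across, 8 mm high, lying on the bystanders' plywood board (130 x 130 x 6 mm) on the other side of the drawer. Origin at the centre of its underside. To be left alone.
- pen: Lens pen lying on the same board, 110 mm long (its x axis), 12 mm thick. Origin under its middle. To be left alone.
- screw: Small brass-coloured thumbscrew standing on its 18 mm head on the same board, 19 mm high. Origin at the centre of its underside. To be left alone.

How it is judged:
By the outcome, as a careful person would: the job done as asked, in the order asked, and still so for the second after the job is handed in, while the arm keeps its last pose, push and grip.
It also fails if it takes over 58 s, if anything falls off the work surface, if the arm or the gripper's body presses on something with over 40 N, if the wrist force passes 120 N, or if a joint passes its speed limit or range.

### The arm

A 6-joint arm with a two-finger parallel gripper is mounted at the origin on the work surface. World frame = base frame: x ahead of the robot, y to its left, z up, the work surface at z = 0. Lengths are in m, angles in rad, forces in N, time in s.
With the tool pointing down it reaches from about 0.35 to 0.85 m from the base axis. Payload 8.1 kg.
Tool frame: the origin (TCP) lies between the finger pads; the fingertips stand nose_length ahead of it and the grasp point (between the pads) lies 2 mm behind it (nose_length is the distance from the TCP to the fingertips, in m); z points along the fingers, x is the direction in which the jaws open and shut, and the axes are right-handed (so a half turn about z gives the same grasp; the last joint's range is limited). The gripper opens to 93 mm and grips with 3 to 60 N. Pads are 15 mm wide; open, the fingers measure 128 mm over their backs; the gripper's body (75 mm by 188 mm) begins 65 mm behind the grasp point.
Start: joints at [-1.229, 0.13, 1.488, -0, 1.523, -0.085], TCP at [0.248, -0.546, 0.236] pointing down, gripper open.
Joint ranges: [-2.96, 2.96], [-0.89, 2.26], [0.02, 2.5], [-1.34, 4.48], [0, 2.73], [-2.66, 2.66]. Speed limits (rad/s): [2.39, 2.39, 2.79, 3.14, 3.14, 3.14].

### API

Orientations are given as a rotation vector (axis times angle).
In Python, from plant import * gives the robot as it stands.
- The arm moves only by the tool carry_out, never from a script. Its argument "steps" is a list of rows, each an object with "xyz": the shift along the world's x, y, z in cm, a list of three; "rot": the turn, a rotation vector about the world's x, y, z in degrees, a list of three. In form: [{"xyz": [tx, ty, tz], "rot": [rx, ry, rz]}, ...]. A call has 1 to 10 rows; each row is the pose to reach, as a shift and turn from the pose commanded when the call began; what a row does not reach only later rows make up. A row lasts 1/10 s, in which the tool goes at most 50 mm and 8.59 degrees, less where a joint would pass 70% of its speed; a pose out of reach is approached as far as the arm can. A call with a gripper value outside its range is refused whole. "grip" is the opening, from 0 (shut) to 1 (fully open), set as the call begins (left out, the last holds). The fingers move at their own pace and stop on an object; "force" is the grip in N (left out, the last holds). Time passes only in rows, so rows that repeat a pose let the fingers close. It gives the time, the measured TCP pose, the force and the opening at its end, in the units of the state.
- read_state(): the state, without advancing time (a new reading comes with each control period).
- read_camera(name): name is "scene" or "top"; returns the picture (480x640x3 uint8, red, green, blue); there is no depth.
- calibration(name): a dict with "fov_y" (degrees; the focal length in pixels is half the picture's height over the tangent of half this angle, whatever the lens; pixels are square), "cx", "cy" (the principal point, pixels), "xyz" and "attitude" of the camera in the world. Camera axes: x right, y down, z forward; pixel columns grow to the right and rows downward; lengths in m; the calibration is good to about 2 mm. A picture is of the moment at which its call begins. calibration takes no time and is no camera call.
- close_job(): hands the job in, once; it reports no verdict.
The state is a dict: "t": time; "q": joint angles; "dq": joint speeds; "joint_torque": joint torques, N m; "tool_pos": TCP position; "orientation": TCP orientation; "force": force on the tool from outside, world axes, zero at the start; "wrist_torque": the same for the moment, N m; "opening": finger opening in m.
Only numpy, scipy, OpenCV 4.12 (cv2) and the standard library are available. Lean on these libraries where they do the work, as an engineer would, in place of code of your own. Each camera call takes 0.05 s, during which the arm holds its last target.

## Working session

There is one attempt and no reset: what is moved stays moved. The work goes in short steps, Python scripts to look and compute and a tool call to move; the robot and the scene stay as the last step left them, time stands still between calls to the robot, and variables do not carry over. Pictures are saved under pics/ and viewed, and the job is handed in when it is done.

Besides the shell and the picture viewer there is one more tool, called after "Emit:" as name([rows], argument=value, ...), one row to a line, values as JSON. carry_out: Moves the arm, as the interface text tells. Its arguments: {"type":"object","properties":{"steps":{"type":"array","items":{"type":"object","properties":{"xyz":{"type":"array","items":{"type":"number"}},"rot":{"type":"array","items":{"type":"number"}}}}},"grip":{"type":"number"},"force":{"type":"number"}},"required":["steps"]}

```bash
ls; mkdir -p pics
python3 - <<'E'
from plant import *
import cv2
print(read_state())
for n in("scene","top"):
    print(n,calibration(n))
    im=read_camera(n); cv2.imwrite(f"pics/{n}0.png",im[:,:,::-1])
try: print(nose_length)
except Exception as e: print(e)
E
```

```text
pics
{'t': 0.0, 'q': array([-1.22940312e+00,  1.31166553e-01,  1.48927921e+00,  3.21616791e-05,
        1.52298094e+00, -8.54118564e-02]), 'dq': array([-0.00122232,  0.00012051, -0.00076188, -0.00067605,  0.00206995,
        0.00040862]), 'joint_torque': array([-3.11922922e-04, -5.59834886e+01, -4.91768146e+01,  7.68042658e-02,
        3.57378926e-02, -1.40952166e-04]), 'tool_pos': array([ 0.24822381, -0.5456598 ,  0.23458423]), 'orientation': array([-2.64055573e+00,  1.69996017e+00,  2.24882086e-03]), 'force': array([ 0.02803733, -0.17947869,  0.10804085]), 'wrist_torque': array([ 0.00232916, -0.00161415,  0.04256325]), 'opening': 0.09295353593671518}
scene {'fov_y': 55.633984232327826, 'cx': 322.51771125866924, 'cy': 245.33449167352364, 'xyz': array([ 0.99010483, -0.20545949,  0.78096472]), 'attitude': array([-2.17504646, -1.39526294,  0.42790094])}
top {'fov_y': 55.19548536197812, 'cx': 322.67593208694655, 'cy': 232.1634586227696, 'xyz': array([0.35971925, 0.00230487, 1.09499758]), 'attitude': array([-2.13169554,  2.11719547, -0.20671357])}
0.017
```

View pics/scene0.png

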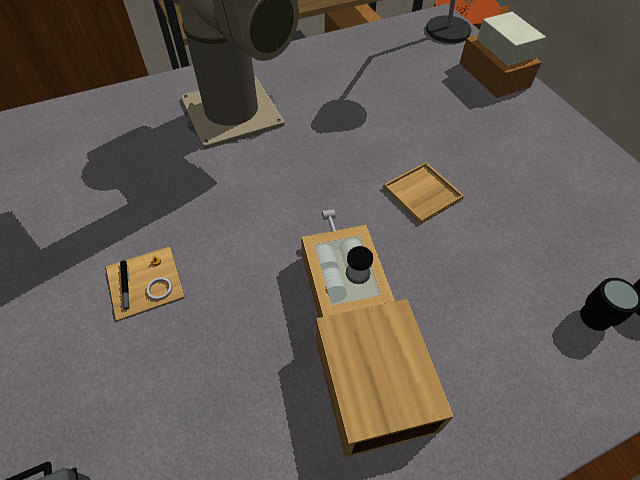

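View pics/top0.png

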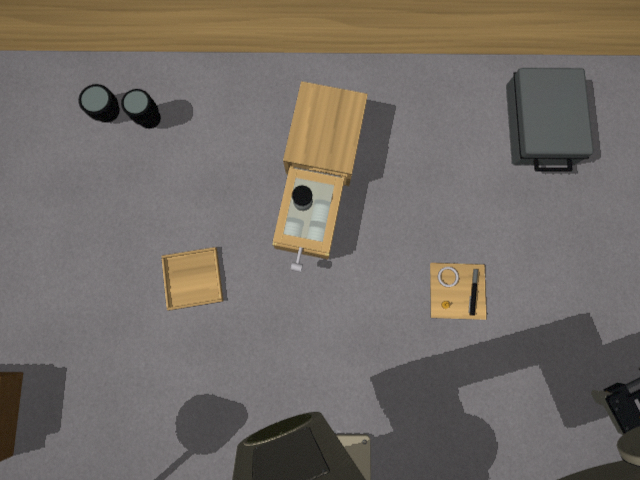

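```bash
python3 - <<'E'
import cv2,numpy as np
a=cv2.imread("pics/top0.png")[160:320,150:350]; b=cv2.imread("pics/scene0.png")[155:315,290:470]
a=cv2.resize(a,None,fx=4,fy=4,interpolation=2)[:600]
cv2.imwrite("pics/topz.png",a); b=cv2.resize(b,None,fx=3.7,fy=3.7,interpolation=2);cv2.imwrite("pics/scz.png",b)
E
cat > h.py <<'E'
import numpy as np,cv2
from scipy.spatial.transform import Rotation as R
from plant import *
def K(n):
    c=calibration(n); return 240/np.tan(np.radians(c['fov_y'])/2),c['cx'],c['cy'],R.from_rotvec(c['attitude']).as_matrix(),np.array(c['xyz'])
def ray(n,uv):
    f,cx,cy,A,p=K(n); d=A@np.array([(uv[0]-cx)/f,(uv[1]-cy)/f,1]); return p,d/np.linalg.norm(d)
def onz(n,uv,z):
    p,d=ray(n,uv); return p+d*(z-p[2])/d[2]
def tri(u1,u2):
    p,d=ray("top",u1);q,e=ray("scene",u2)
    s=np.linalg.lstsq(np.c_[d,-e],q-p,rcond=None)[0]; a=p+s[0]*d;b=q+s[1]*e
    return (a+b)/2,np.linalg.norm(a-b)
def proj(n,X):
    f,cx,cy,A,p=K(n); c=A.T@(np.array(X)-p); return np.array([f*c[0]/c[2]+cx,f*c[1]/c[2]+cy])
E
```

```text
(no output)
```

View pics/topz.png

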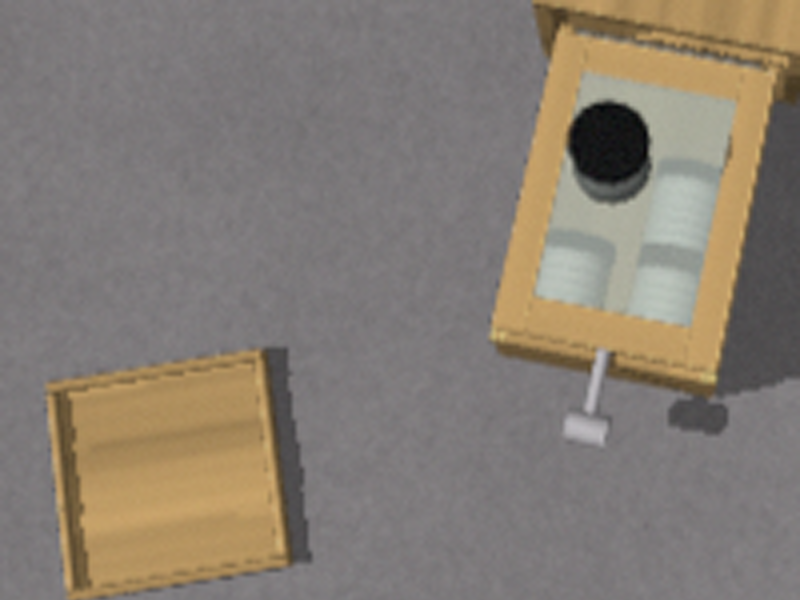

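View pics/scz.png

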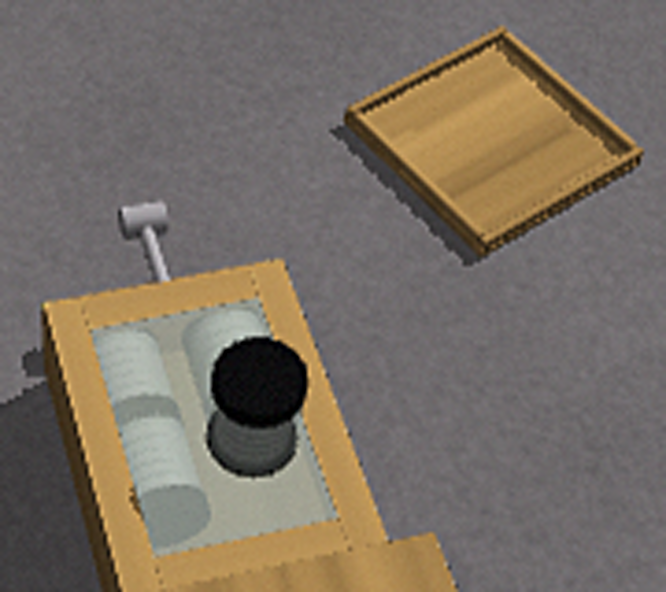

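Run:
```python
from h import *
np.set_printoptions(precision=4,suppress=True)
t=lambda u,v:(u/4+150-.4,v/4+160-.4)
s=lambda u,v:(u/3.7+290-.4,v/3.7+155-.4)
for n,(x0,y0) in(("top",(302,196)),("scene",(360,258))):
    g=cv2.imread(f"pics/{n}0.png").max(2); m=(g<35).astype(np.uint8)
    k,l,st,c=cv2.connectedComponentsWithStats(m); i=l[y0,x0]; print(n,st[i],c[i])
    cs,_=cv2.findContours((l==i).astype(np.uint8),0,1); e=cv2.fitEllipse(cs[0]); print(e, onz(n,c[i],.134))
print("pull",tri(t(586,430),s(142,219)), onz("top",t(586,430),.074),onz("scene",s(142,219),.074))
T=[onz("top",t(*p),.014) for p in((48,385),(264,350),(290,566),(72,597))]
S=[onz("scene",s(*p),.014) for p in((505,30),(347,113),(484,255),(641,155))]
for Q in(T,S):
    Q=np.array(Q);print("tray",Q.mean(0),[np.linalg.norm(Q[i]-Q[i-1]) for i in range(4)],np.degrees(np.arctan2(*(Q[0]-Q[1])[1::-1])))
L=np.array([onz("top",t(*p),.078) for p in((565,25),(783,68),(717,383),(493,335))])
print("lid",L,L.mean(0),[np.linalg.norm(L[i]-L[i-1]) for i in range(4)])
for a,b in((3,0),(2,1)): d=L[b]-L[a];print(np.degrees(np.arctan2(d[1],d[0])))
C=np.array([onz("top",p,.1) for p in((301,82.5),(366.5,94.5),(351,178.5),(284,162.5))])
print("case",C,[np.linalg.norm(C[i]-C[i-1]) for i in range(4)])
for a,b in((3,0),(2,1)): d=C[b]-C[a];print(np.degrees(np.arctan2(d[1],d[0])))
```

```text
top [293 186  19  20 294] [301.9626 195.2109]
((301.9600830078125, 195.2089080810547), (18.145055770874023, 18.81102180480957), 141.2325439453125) [0.6247 0.0434 0.134 ]
scene [347 246  26  25 504] [359.6052 258.0556]
((359.6122741699219, 258.0497741699219), (23.75271987915039, 25.180147171020508), 89.15558624267578) [0.6294 0.0406 0.134 ]
pull (array([0.4751, 0.0559, 0.0733]), np.float64(0.0015491453463947259)) [0.4753 0.0566 0.074 ] [0.4754 0.0549 0.074 ]
tray [0.4549 0.3044 0.014 ] [np.float64(0.12582351520840207), np.float64(0.12858845732748192), np.float64(0.12882281390345798), np.float64(0.12674374565543792)] 99.79918822734221
tray [0.4606 0.3013 0.014 ] [np.float64(0.12605881953143794), np.float64(0.12994032848559897), np.float64(0.1311367747475071), np.float64(0.13087743375013333)] 99.44523143569232
lid [[ 0.7103  0.0726  0.078 ]
 [ 0.6853 -0.0537  0.078 ]
 [ 0.5017 -0.0163  0.078 ]
 [ 0.5279  0.1095  0.078 ]] [0.6063 0.028  0.078 ] [np.float64(0.1860464169783382), np.float64(0.1287542599983583), np.float64(0.1874352126529754), np.float64(0.12845679352473338)]
-11.423684382528204
-11.515074227661042
case [[ 0.9082  0.0512  0.1   ]
 [ 0.8791 -0.1026  0.1   ]
 [ 0.6739 -0.0652  0.1   ]
 [ 0.7106  0.0868  0.1   ]] [np.float64(0.20083293738420252), np.float64(0.15654941286034202), np.float64(0.20857787724797425), np.float64(0.15638167319949217)]
-10.21295584440324
-10.330030046316057
```

Emit:
carry_out([
  {"xyz": [1,1.5,0],"rot": [0,0,-1]},
  {"xyz": [3,4.5,0],"rot": [0,0,-4]},
  {"xyz": [5.5,8.5,0],"rot": [0,0,-8]},
  {"xyz": [8,12.5,0],"rot": [0,0,-12]},
  {"xyz": [10.5,16.5,0],"rot": [0,0,-16]},
  {"xyz": [13,20.5,0],"rot": [0,0,-20]},
  {"xyz": [15.5,24.5,0],"rot": [0,0,-24]},
  {"xyz": [18,28.5,0],"rot": [0,0,-28]},
  {"xyz": [20.5,32.5,0],"rot": [0,0,-32]},
  {"xyz": [23,36.5,0],"rot": [0,0,-35.4]},
], grip=1, force=25)

```text
t: 1.1
tool_pos: [0.4789, -0.1793, 0.2354]
orientation: [1.996, -2.426, -0.0]
force: [-0.3, -1.2, -0.3]
opening: 0.0932
```

Emit:
carry_out([
  {"xyz": [2.5,4,0],"rot": [0,0,0]},
  {"xyz": [5,8,0],"rot": [0,0,0]},
  {"xyz": [7.5,12,0],"rot": [0,0,0]},
  {"xyz": [10,16,0],"rot": [0,0,0]},
  {"xyz": [12.5,19.5,0],"rot": [0,0,0]},
  {"xyz": [14,21.5,0],"rot": [0,0,0]},
  {"xyz": [14.9,22.3,0],"rot": [0,0,0]},
  {"xyz": [14.9,22.3,0],"rot": [0,0,0]},
])

```text
t: 1.9
tool_pos: [0.6276, 0.0425, 0.2348]
orientation: [2.001, -2.421, -0.001]
force: [-0.1, 0.1, 0.6]
opening: 0.0931
```

Run:
```python
from h import *
s=read_state();print(s['t'],s['tool_pos'],R.from_rotvec(s['orientation']).as_matrix().round(4),s['q'])
for n in("scene","top"):
    im=read_camera(n); cv2.imwrite(f"pics/{n}1.png",im[:,:,::-1])
print(proj("top",s['tool_pos']),proj("scene",s['tool_pos']))
```

```text
1.9 [0.62761537 0.04252097 0.23480128] [[-1.884e-01 -9.821e-01 -1.200e-03]
 [-9.821e-01  1.884e-01 -1.000e-04]
 [ 3.000e-04  1.100e-03 -1.000e+00]] [-1.37764854e-02  2.09935702e-01  1.40114637e+00 -1.02731021e-04
  1.53167398e+00  1.74652045e+00]
[300.44576053 179.9563155 ] [365.41612443 220.29038062]
```

View pics/scene1.png

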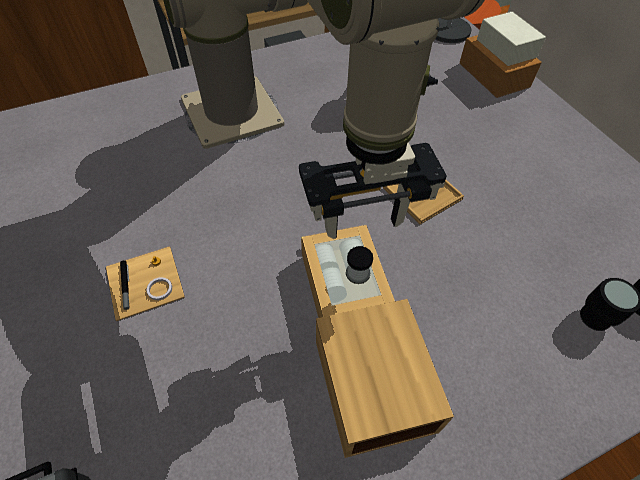

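View pics/top1.png

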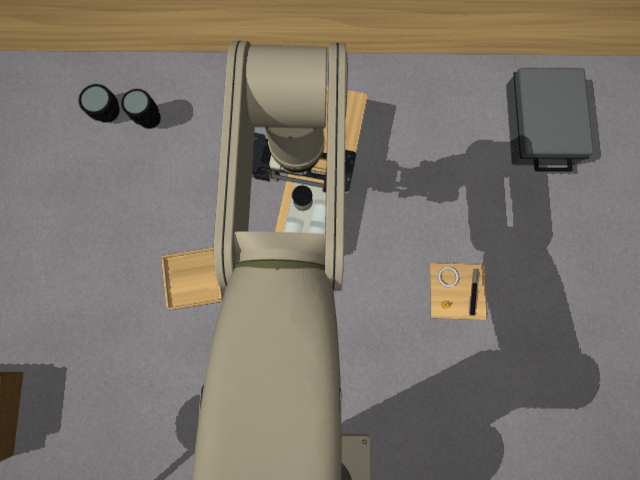

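Emit:
carry_out([
  {"xyz": [0,0,-2],"rot": [0,0,0]},
  {"xyz": [0,0,-5],"rot": [0,0,0]},
  {"xyz": [0,0,-8],"rot": [0,0,0]},
  {"xyz": [0,0,-10],"rot": [0,0,0]},
  {"xyz": [0,0,-11.5],"rot": [0,0,0]},
  {"xyz": [0,0,-12.2],"rot": [0,0,0]},
  {"xyz": [0,0,-12.2],"rot": [0,0,0]},
])

```text
t: 2.7
tool_pos: [0.6268, 0.0411, 0.1131]
orientation: [1.998, -2.423, -0.001]
force: [-0.4, -0.7, 0.2]
opening: 0.0932
```

Run:
```python
from h import *
s=read_state();print(s['t'],s['tool_pos'],s['force'])
im=read_camera("scene"); im=im[:,:,::-1].copy()
A=R.from_rotvec(s['orientation']).as_matrix()
for d in(-.0465,.0465):print(proj("scene",s['tool_pos']+A@[d,0,.017]))
cv2.imwrite("pics/s2.png",cv2.resize(im[150:310,270:450],None,fx=4,fy=3.7*4/3.7,interpolation=2)[:600])
im=read_camera("top"); cv2.imwrite("pics/t2.png",cv2.resize(im[140:260,240:400,::-1],None,fx=4,fy=4,interpolation=2)[:600])
```

```text
2.7 [0.62678638 0.04109908 0.11305843] [-0.38135114 -0.7027039   0.19424076]
[382.34639156 263.55679196]
[332.24696734 273.80547195]
```

View pics/s2.png

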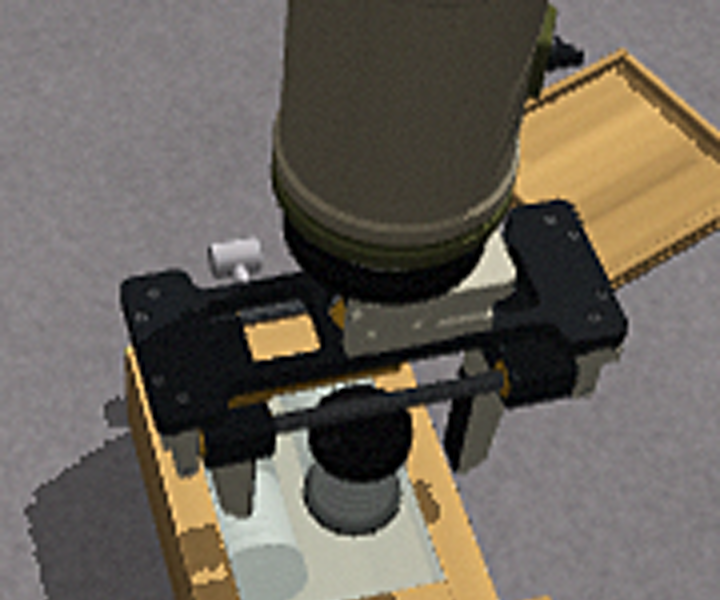

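View pics/t2.png

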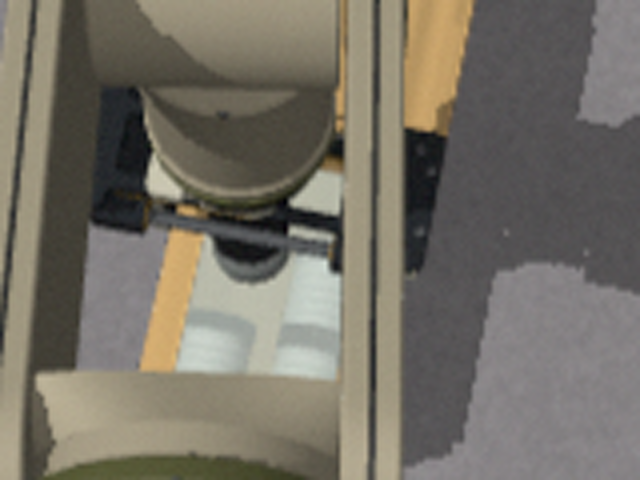

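Emit:
carry_out([
  {"xyz": [-0.2,0,0],"rot": [0,0,0]},
  {"xyz": [-0.2,0,0],"rot": [0,0,0]},
  {"xyz": [-0.2,0,0],"rot": [0,0,0]},
  {"xyz": [-0.2,0,0],"rot": [0,0,0]},
  {"xyz": [-0.2,0,0],"rot": [0,0,0]},
  {"xyz": [-0.2,0,0],"rot": [0,0,0]},
  {"xyz": [-0.2,0,0],"rot": [0,0,0]},
  {"xyz": [-0.2,0,0],"rot": [0,0,0]},
], grip=0.3, force=20)

```text
t: 3.6
tool_pos: [0.6254, 0.042, 0.1136]
orientation: [-1.999, 2.423, 0.0]
force: [0.1, 1.4, 0.7]
opening: 0.0452
```

Emit:
carry_out([
  {"xyz": [0,0,0],"rot": [0,0,0]},
  {"xyz": [0,0,0.5],"rot": [0,0,0]},
  {"xyz": [0,0,1.2],"rot": [0,0,0]},
  {"xyz": [0,0,2.2],"rot": [0,0,0]},
  {"xyz": [0,0,3.5],"rot": [0,0,0]},
  {"xyz": [0,0,5],"rot": [0,0,0]},
  {"xyz": [0,0,6.5],"rot": [0,0,0]},
  {"xyz": [0,0,7.5],"rot": [0,0,0]},
  {"xyz": [0,0,8],"rot": [0,0,0]},
  {"xyz": [0,0,8],"rot": [0,0,0]},
])

```text
t: 4.6
tool_pos: [0.626, 0.0418, 0.1948]
orientation: [-1.999, 2.422, -0.002]
force: [0.2, -0.4, -2.0]
opening: 0.0452
```

Run:
```python
from h import *
s=read_state();print(s['t'],s['tool_pos'],s['force'],s['opening'])
im=read_camera("scene")[:,:,::-1]
cv2.imwrite("pics/s3.png",cv2.resize(im[110:310,270:470],None,fx=3,fy=3,interpolation=2))
```

```text
4.6 [0.62595606 0.04182923 0.19484315] [ 0.20316063 -0.44825828 -1.98565035] 0.04515931643384979
```

View pics/s3.png

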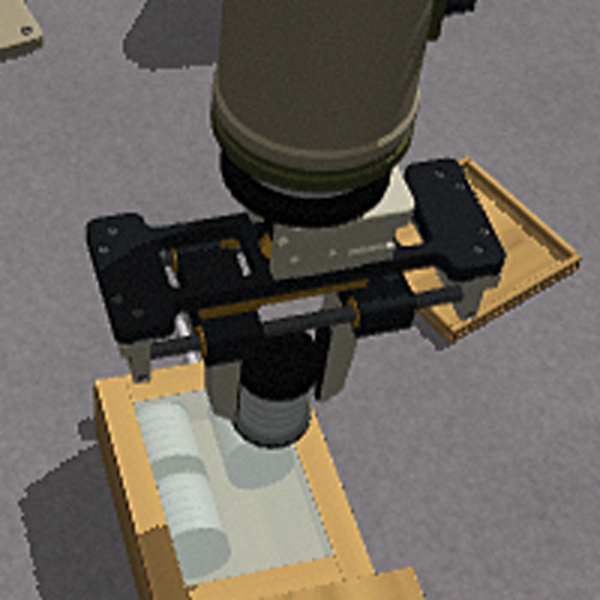

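Emit:
carry_out([
  {"xyz": [-0.7,1,0],"rot": [0,0,1]},
  {"xyz": [-2,3,0],"rot": [0,0,3]},
  {"xyz": [-4,6,0],"rot": [0,0,7]},
  {"xyz": [-6.2,9.5,0],"rot": [0,0,11]},
  {"xyz": [-8.5,13,0],"rot": [0,0,15]},
  {"xyz": [-10.7,16.5,0],"rot": [0,0,19]},
  {"xyz": [-13,20,0],"rot": [0,0,23]},
  {"xyz": [-15,23,0],"rot": [0,0,26]},
  {"xyz": [-16.4,25.2,0],"rot": [0,0,29]},
  {"xyz": [-17,26.2,0],"rot": [0,0,30]},
])

```text
t: 5.65
tool_pos: [0.4528, 0.3058, 0.1928]
orientation: [2.562, -1.816, -0.002]
force: [-0.0, 0.3, -1.3]
opening: 0.0448
```

Emit:
carry_out([
  {"xyz": [0,0,0],"rot": [0,0,0]},
  {"xyz": [0,0,-2],"rot": [0,0,0]},
  {"xyz": [0,0,-5],"rot": [0,0,0]},
  {"xyz": [0,0,-8],"rot": [0,0,0]},
  {"xyz": [0,0,-10],"rot": [0,0,0]},
  {"xyz": [0,0,-12],"rot": [0,0,0]},
  {"xyz": [0,0,-13],"rot": [0,0,0]},
  {"xyz": [0,0,-13],"rot": [0,0,0]},
])

```text
t: 6.45
tool_pos: [0.4546, 0.3023, 0.0618]
orientation: [2.554, -1.823, -0.002]
force: [-0.8, -0.2, -0.9]
opening: 0.0446
```

Run:
```python
from h import *
s=read_state();print(s['t'],s['tool_pos'],s['force'],s['opening'],s['q'])
im=read_camera("scene")[:,:,::-1]
cv2.imwrite("pics/s4.png",cv2.resize(im[90:250,350:510],None,fx=3.7,fy=3.7,interpolation=2))
im=read_camera("top")[:,:,::-1]
cv2.imwrite("pics/t4.png",cv2.resize(im[210:340,120:280],None,fx=4,fy=4,interpolation=2))
print(proj("scene",s['tool_pos']-[0,0,.038]),proj("top",s['tool_pos']-[0,0,.038]))
```

```text
6.45 [0.45462961 0.30226161 0.06176422] [-0.75193297 -0.19961918 -0.88873811] 0.04462805943357747 [ 4.92989921e-01  1.44226955e-01  1.80387458e+00 -2.68299161e-04
  1.19706329e+00  1.73294476e+00]
[422.86526906 186.30550323] [191.49852805 277.65982259]
```

View pics/s4.png

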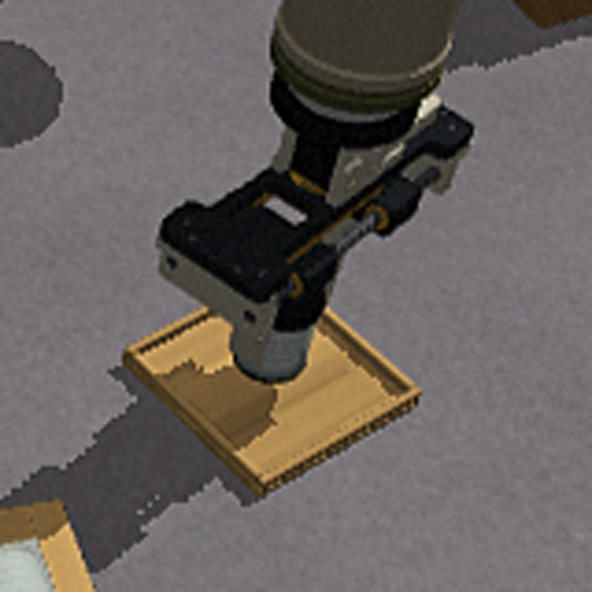

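View pics/t4.png

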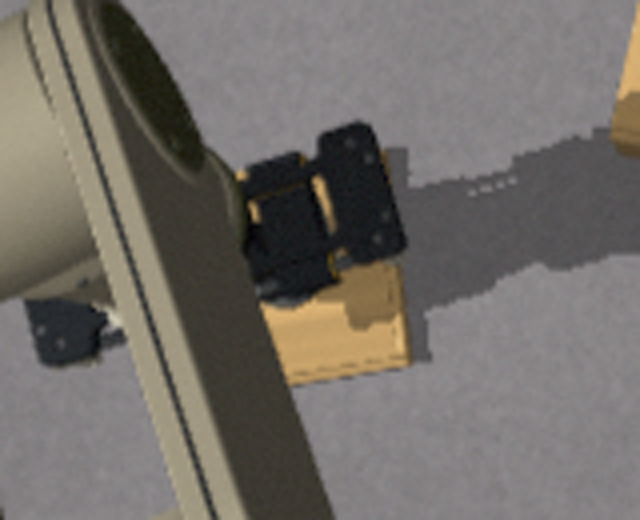

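Emit:
carry_out([
  {"xyz": [0,0.1,-0.5],"rot": [0,0,0]},
  {"xyz": [0,0.1,-0.9],"rot": [0,0,0]},
  {"xyz": [0,0.1,-1.2],"rot": [0,0,0]},
  {"xyz": [0,0.1,-1.4],"rot": [0,0,0]},
  {"xyz": [0,0.1,-1.6],"rot": [0,0,0]},
  {"xyz": [0,0.1,-1.7],"rot": [0,0,0]},
  {"xyz": [0,0.1,-1.7],"rot": [0,0,0]},
  {"xyz": [0,0.1,-1.7],"rot": [0,0,0]},
])

```text
t: 7.35
tool_pos: [0.4554, 0.3048, 0.0467]
orientation: [-2.558, 1.823, -0.0]
force: [-0.1, 0.4, -1.1]
opening: 0.0443
```

Emit:
carry_out([
  {"xyz": [0,0,-0.1],"rot": [0,0,0]},
  {"xyz": [0,0,-0.2],"rot": [0,0,0]},
  {"xyz": [0,0,-0.3],"rot": [0,0,0]},
  {"xyz": [0,0,-0.3],"rot": [0,0,0]},
  {"xyz": [0,0,-0.3],"rot": [0,0,0]},
])

```text
t: 7.85
tool_pos: [0.4554, 0.3048, 0.0436]
orientation: [2.558, -1.823, -0.0]
force: [0.5, 0.0, -1.0]
opening: 0.0447
```

Emit:
carry_out([
  {"xyz": [0,0,-0.05],"rot": [0,0,0]},
  {"xyz": [0,0,-0.1],"rot": [0,0,0]},
  {"xyz": [0,0,-0.1],"rot": [0,0,0]},
  {"xyz": [0,0,-0.1],"rot": [0,0,0]},
])

```text
t: 8.25
tool_pos: [0.4554, 0.3048, 0.0426]
orientation: [-2.558, 1.823, 0.0]
force: [0.8, 0.5, -1.8]
opening: 0.0443
```

Emit:
carry_out([
  {"xyz": [0,0,-0.05],"rot": [0,0,0]},
  {"xyz": [0,0,-0.1],"rot": [0,0,0]},
  {"xyz": [0,0,-0.1],"rot": [0,0,0]},
  {"xyz": [0,0,-0.1],"rot": [0,0,0]},
])

```text
t: 8.65
tool_pos: [0.4554, 0.3048, 0.0416]
orientation: [-2.559, 1.823, 0.0]
force: [-0.1, -0.1, -1.2]
opening: 0.0446
```

Emit:
carry_out([
  {"xyz": [0,0,-0.05],"rot": [0,0,0]},
  {"xyz": [0,0,-0.1],"rot": [0,0,0]},
  {"xyz": [0,0,-0.1],"rot": [0,0,0]},
  {"xyz": [0,0,-0.1],"rot": [0,0,0]},
])

```text
t: 9.05
tool_pos: [0.4555, 0.3049, 0.0416]
orientation: [-2.559, 1.823, -0.0]
force: [-4.6, -3.3, 8.0]
opening: 0.0448
```

Emit:
carry_out([
  {"xyz": [0,0,0.05],"rot": [0,0,0]},
  {"xyz": [0,0,0.05],"rot": [0,0,0]},
])

```text
t: 9.25
tool_pos: [0.4555, 0.3049, 0.0416]
orientation: [-2.558, 1.823, -0.0]
force: [-2.8, -2.5, 5.0]
opening: 0.0448
```

Emit:
carry_out([
  {"xyz": [0,0,0],"rot": [0,0,0]},
  {"xyz": [0,0,0],"rot": [0,0,0]},
  {"xyz": [0,0,0],"rot": [0,0,0]},
  {"xyz": [0,0,0],"rot": [0,0,0]},
  {"xyz": [0,0,0],"rot": [0,0,0]},
], grip=0.75)

```text
t: 9.75
tool_pos: [0.4554, 0.3048, 0.041]
orientation: [2.558, -1.823, -0.0]
force: [-0.9, 0.1, 0.4]
opening: 0.0692
```

Run:
```python
from h import *
s=read_state();print(s['t'],s['tool_pos'],s['force'],s['opening'])
im=read_camera("scene")[:,:,::-1]
cv2.imwrite("pics/s5.png",cv2.resize(im[90:250,350:510],None,fx=3.7,fy=3.7,interpolation=2))
```

```text
9.75 [0.45536348 0.30481157 0.04100983] [-0.86712373  0.10280137  0.41097691] 0.06918763557003933
```

View pics/s5.png

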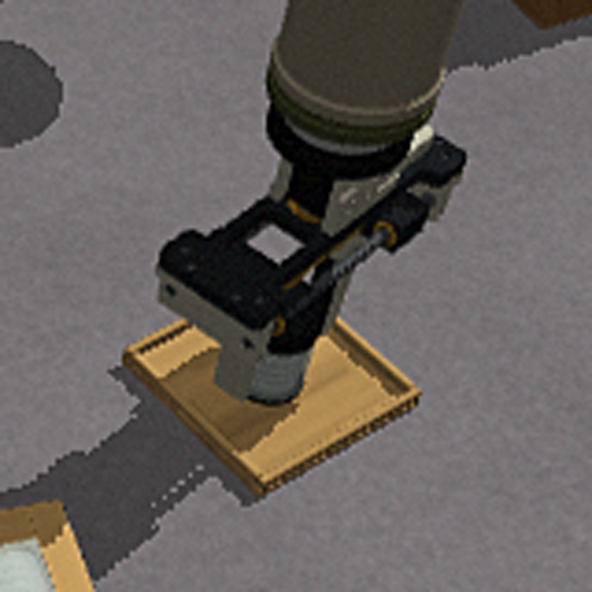

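Emit:
carry_out([
  {"xyz": [0,0,0.5],"rot": [0,0,0]},
  {"xyz": [0,0,1.5],"rot": [0,0,0]},
  {"xyz": [0,0,3],"rot": [0,0,0]},
  {"xyz": [0,0,5],"rot": [0,0,0]},
  {"xyz": [0,0,8],"rot": [0,0,0]},
  {"xyz": [0,0,11],"rot": [0,0,0]},
  {"xyz": [0,0,13],"rot": [0,0,0]},
  {"xyz": [0,0,14],"rot": [0,0,0]},
])

```text
t: 10.6
tool_pos: [0.4568, 0.3056, 0.1854]
orientation: [-2.554, 1.82, -0.004]
force: [0.2, -0.3, 0.5]
opening: 0.0697
```

Emit:
carry_out([
  {"xyz": [0,-1,0],"rot": [0,0,-1]},
  {"xyz": [0.3,-3,0],"rot": [0,0,-3]},
  {"xyz": [0.6,-6,0],"rot": [0,0,-7]},
  {"xyz": [0.9,-9.5,0],"rot": [0,0,-11]},
  {"xyz": [1.2,-13,0],"rot": [0,0,-15]},
  {"xyz": [1.5,-16.5,0],"rot": [0,0,-19]},
  {"xyz": [1.8,-20,0],"rot": [0,0,-23]},
  {"xyz": [2,-22.5,0],"rot": [0,0,-26]},
  {"xyz": [2,-24.2,0],"rot": [0,0,-29]},
  {"xyz": [2,-24.9,0],"rot": [0,0,-30]},
])

```text
t: 11.6
tool_pos: [0.4744, 0.0538, 0.1797]
orientation: [1.993, -2.426, -0.002]
force: [-0.6, -0.1, 0.1]
opening: 0.0693
```

Run:
```python
from h import *
s=read_state();print(s['t'],s['tool_pos'],s['force'],s['opening'],s['q'])
im=read_camera("scene")[:,:,::-1]
cv2.imwrite("pics/s6.png",cv2.resize(im[100:300,270:470],None,fx=3,fy=3,interpolation=2))
im=read_camera("top")[:,:,::-1]
cv2.imwrite("pics/t6.png",cv2.resize(im[160:320,130:330],None,fx=3.7,fy=3.7,interpolation=2))
A=R.from_rotvec(s['orientation']).as_matrix();print(A.round(3))
print(proj("scene",s['tool_pos']+[0,0,-.017]))
```

```text
11.6 [0.47435348 0.05383961 0.17972667] [-0.60726602 -0.13530946  0.0887878 ] 0.0692647499910613 [ 5.90168481e-03 -1.71595521e-01  1.88865601e+00 -4.50743391e-04
  1.42682028e+00  1.77202528e+00]
[[-0.194 -0.981 -0.002]
 [-0.981  0.194 -0.   ]
 [ 0.001  0.002 -1.   ]]
[328.2849393  183.09072062]
```

View pics/s6.png

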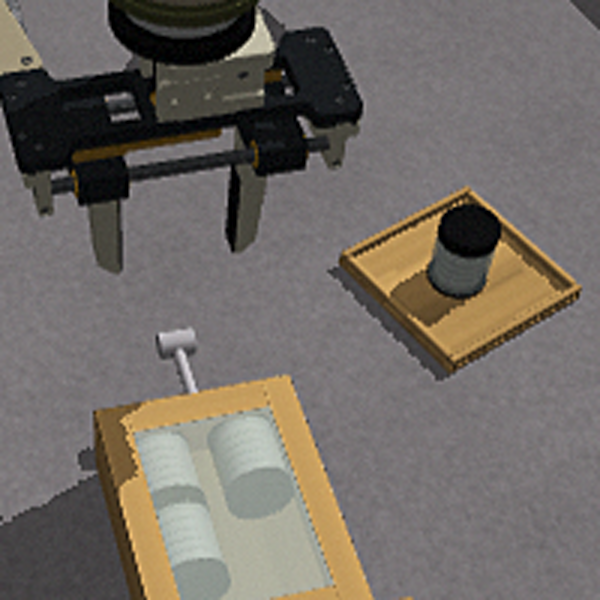

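View pics/t6.png

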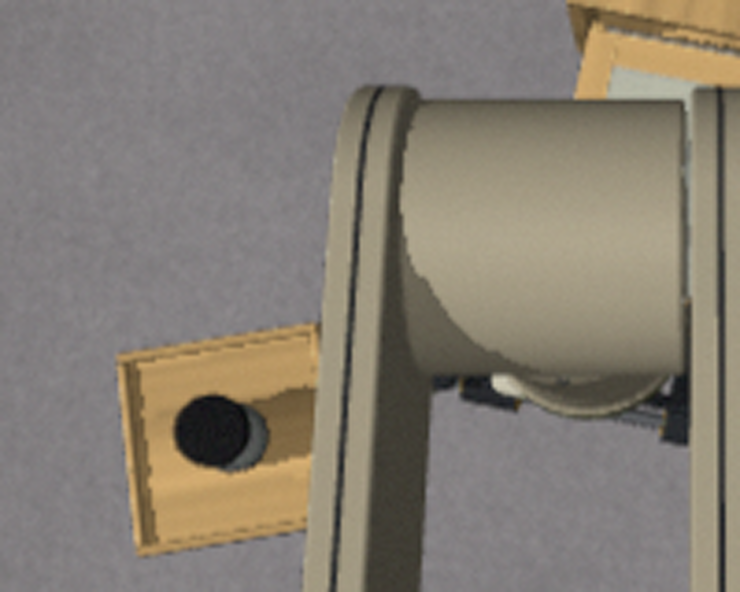

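Emit:
carry_out([
  {"xyz": [0,0,-1],"rot": [0,0,0]},
  {"xyz": [0,0,-3],"rot": [0,0,0]},
  {"xyz": [0,0,-5],"rot": [0,0,0]},
  {"xyz": [0,0,-7],"rot": [0,0,0]},
  {"xyz": [0,0,-8.5],"rot": [0,0,0]},
  {"xyz": [0,0,-9],"rot": [0,0,0]},
  {"xyz": [0,0,-9],"rot": [0,0,0]},
  {"xyz": [0,0,-9],"rot": [0,0,0]},
])

```text
t: 12.5
tool_pos: [0.4757, 0.0563, 0.0916]
orientation: [-2.0, 2.422, -0.0]
force: [-0.2, -0.0, 0.2]
opening: 0.0696
```

Run:
```python
from h import *
s=read_state();print(s['t'],s['tool_pos'],s['force'],s['opening'])
im=read_camera("scene")[:,:,::-1]
cv2.imwrite("pics/s7.png",cv2.resize(im[150:250,270:390],None,fx=6,fy=6,interpolation=2))
im=read_camera("top")[:,:,::-1]
cv2.imwrite("pics/t7.png",cv2.resize(im[190:310,220:380],None,fx=5,fy=5,interpolation=2))
A=R.from_rotvec(s['orientation']).as_matrix()
for d in(-.035,0,.035):
  X=s['tool_pos']+A@[d,0,.017];print(proj("scene",X),proj("top",X))
print(proj("scene",[.4755,.0555,.074]))
```

```text
12.5 [0.47567308 0.05628202 0.09158572] [-0.19032656 -0.03277618  0.22582618] 0.06964305979719959
[345.51111347 210.37382061] [280.88948013 263.83946316]
[328.66517763 213.50515727] [296.23911863 266.89782054]
[311.62491424 216.6726157 ] [311.6214323  269.96268832]
[328.26555133 213.751293  ]
```

View pics/s7.png

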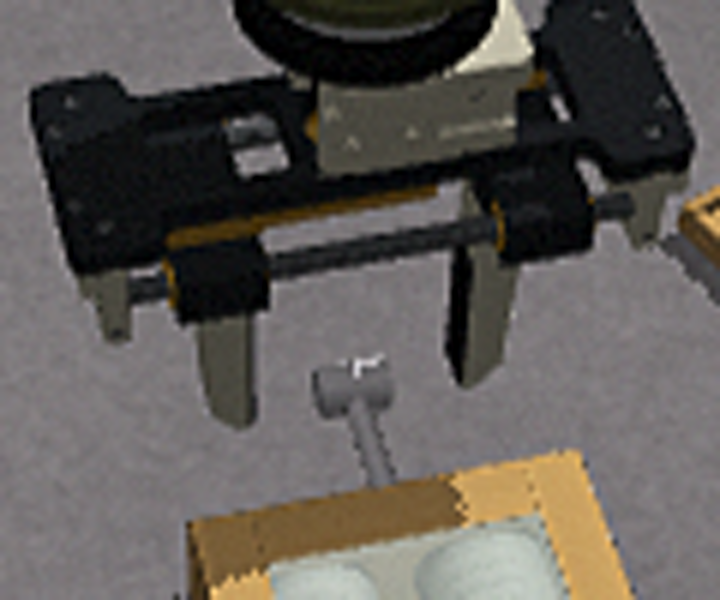

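View pics/t7.png

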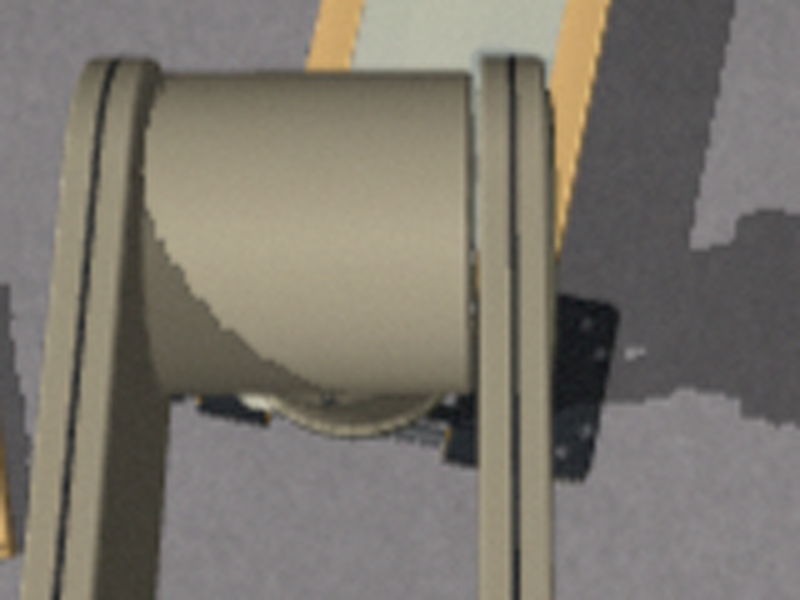

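Emit:
carry_out([
  {"xyz": [0.1,0,-0.5],"rot": [0,0,0]},
  {"xyz": [0.1,0,-1.2],"rot": [0,0,0]},
  {"xyz": [0.1,0,-1.8],"rot": [0,0,0]},
  {"xyz": [0.1,0,-2.0],"rot": [0,0,0]},
  {"xyz": [0.1,0,-2.0],"rot": [0,0,0]},
  {"xyz": [0.1,0,-2.0],"rot": [0,0,0]},
])

```text
t: 13.2
tool_pos: [0.4764, 0.0558, 0.0711]
orientation: [1.999, -2.423, -0.0]
force: [0.4, -0.9, 1.3]
opening: 0.0699
```

Emit:
carry_out([
  {"xyz": [0,0,0],"rot": [0,0,0]},
  {"xyz": [0,0,0],"rot": [0,0,0]},
  {"xyz": [0,0,0],"rot": [0,0,0]},
  {"xyz": [0,0,0],"rot": [0,0,0]},
  {"xyz": [0,0,0],"rot": [0,0,0]},
  {"xyz": [0,0,0],"rot": [0,0,0]},
  {"xyz": [0,0,0],"rot": [0,0,0]},
  {"xyz": [0,0,0],"rot": [0,0,0]},
], grip=0, force=30)

```text
t: 14.0
tool_pos: [0.4765, 0.0565, 0.0712]
orientation: [-1.999, 2.422, 0.001]
force: [1.0, 5.0, -0.7]
opening: 0.0234
```

Run:
```python
from h import *
s=read_state();print(s['t'],s['tool_pos'],s['force'],s['opening'])
im=read_camera("scene")[:,:,::-1]
cv2.imwrite("pics/s8.png",cv2.resize(im[150:250,270:390],None,fx=6,fy=6,interpolation=2))
a=np.radians(-11)
for d in range(0,61,5):
    t=np.radians(d);h=.223-.223*np.cos(t)+.004*np.sin(t);z=.223*np.sin(t)+.004*np.cos(t)-.004
    print(d,(100*np.array([h*np.cos(a),h*np.sin(a),z])).round(2))
```

```text
14.0 [0.47653074 0.05650155 0.0711666 ] [ 1.00332384  5.02287837 -0.72406516] 0.023382325117454823
0 [ 0. -0.  0.]
5 [ 0.12 -0.02  1.94]
10 [ 0.4  -0.08  3.87]
15 [ 0.85 -0.16  5.76]
20 [ 1.45 -0.28  7.6 ]
25 [ 2.22 -0.43  9.39]
30 [ 3.13 -0.61 11.1 ]
35 [ 4.18 -0.81 12.72]
40 [ 5.37 -1.04 14.24]
45 [ 6.69 -1.3  15.65]
50 [ 8.12 -1.58 16.94]
55 [ 9.66 -1.88 18.1 ]
60 [11.29 -2.19 19.11]
```

View pics/s8.png

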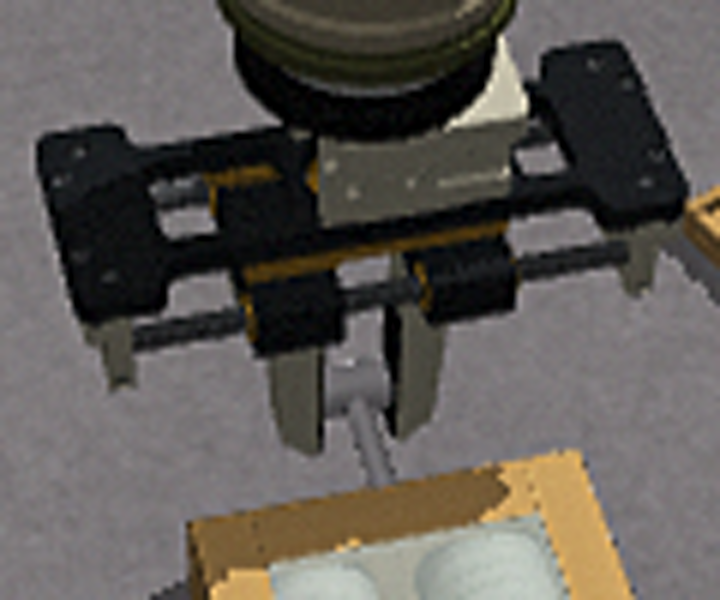

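Emit:
carry_out([
  {"xyz": [0,0.05,0.2],"rot": [0,0,0]},
  {"xyz": [0,0.05,0.6],"rot": [0,0,0]},
  {"xyz": [0.05,0.04,1.2],"rot": [0,0,0]},
  {"xyz": [0.12,0.03,1.94],"rot": [0,0,0]},
  {"xyz": [0.25,0,2.9],"rot": [0,0,0]},
  {"xyz": [0.4,-0.03,3.87],"rot": [0,0,0]},
  {"xyz": [0.6,-0.08,4.8],"rot": [0,0,0]},
  {"xyz": [0.85,-0.12,5.76],"rot": [0,0,0]},
  {"xyz": [1.0,-0.15,6.2],"rot": [0,0,0]},
  {"xyz": [1.0,-0.15,6.2],"rot": [0,0,0]},
])

```text
t: 15.05
tool_pos: [0.4864, 0.0545, 0.1336]
orientation: [-1.999, 2.423, 0.001]
force: [0.6, 5.4, -2.2]
opening: 0.0241
```

Run:
```python
from h import *
s=read_state();print(s['t'],s['tool_pos'],s['force'],s['opening'])
im=read_camera("scene")[:,:,::-1]
cv2.imwrite("pics/s9.png",cv2.resize(im[120:320,250:450],None,fx=3,fy=3,interpolation=2))
```

```text
15.05 [0.48642009 0.0545431  0.13362997] [ 0.55474459  5.35388978 -2.23276847] 0.02412100388321601
```

View pics/s9.png

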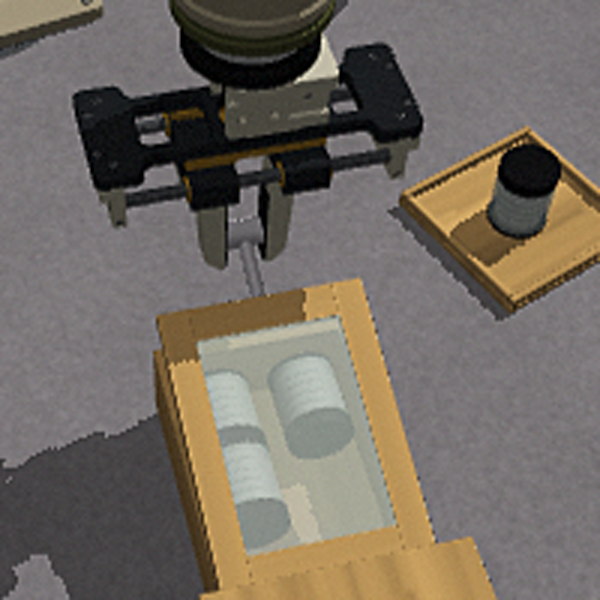

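Emit:
carry_out([
  {"xyz": [0.2,0,0.6],"rot": [0,0,0]},
  {"xyz": [0.45,0,1.4],"rot": [0,0,0]},
  {"xyz": [0.8,-0.05,2.3],"rot": [0,0,0]},
  {"xyz": [1.2,-0.1,3.2],"rot": [0,0,0]},
  {"xyz": [1.65,-0.2,4.05],"rot": [0,0,0]},
  {"xyz": [2.1,-0.3,4.9],"rot": [0,0,0]},
  {"xyz": [2.65,-0.4,5.7],"rot": [0,0,0]},
  {"xyz": [3.2,-0.5,6.5],"rot": [0,0,0]},
  {"xyz": [3.75,-0.6,7.3],"rot": [0,0,0]},
  {"xyz": [4.1,-0.7,7.7],"rot": [0,0,0]},
])

```text
t: 16.1
tool_pos: [0.5277, 0.0466, 0.211]
orientation: [1.998, -2.423, 0.001]
force: [-1.0, -3.7, -2.4]
opening: 0.0237
```

Run:
```python
from h import *
s=read_state();print(s['t'],s['tool_pos'],s['force'],s['opening'],s['q'])
im=read_camera("scene")[:,:,::-1]
cv2.imwrite("pics/s10.png",cv2.resize(im[80:320,230:470],None,fx=2.5,fy=2.5,interpolation=2))
```

```text
16.1 [0.52774982 0.04655929 0.21104666] [-0.98094083 -3.68479455 -2.38911183] 0.023700076762661493 [-8.16927088e-03 -4.68118655e-02  1.71531687e+00 -9.22605176e-04
  1.47344101e+00  1.75429906e+00]
```

View pics/s10.png

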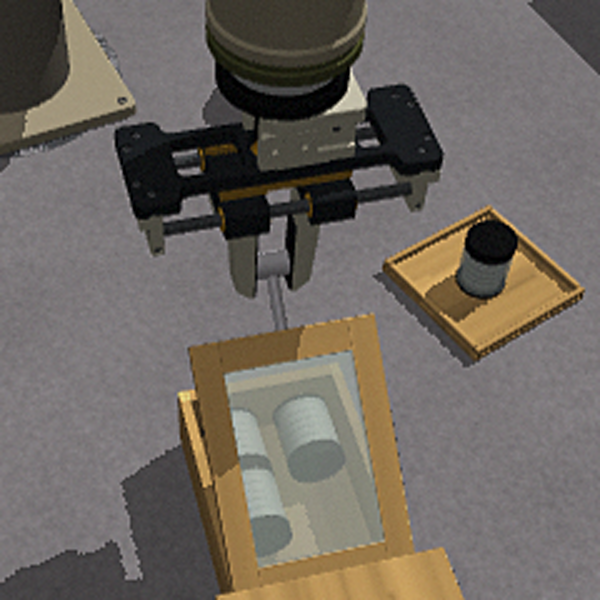

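Emit:
carry_out([
  {"xyz": [0.5,-0.15,0.6],"rot": [0,0,0]},
  {"xyz": [1.05,-0.25,1.2],"rot": [0,0,0]},
  {"xyz": [1.6,-0.35,1.75],"rot": [0,0,0]},
  {"xyz": [2.3,-0.5,2.4],"rot": [0,0,0]},
  {"xyz": [3.0,-0.63,3.05],"rot": [0,0,0]},
  {"xyz": [3.75,-0.78,3.65],"rot": [0,0,0]},
  {"xyz": [4.55,-0.93,4.2],"rot": [0,0,0]},
  {"xyz": [5.35,-1.1,4.7],"rot": [0,0,0]},
  {"xyz": [5.9,-1.2,5.03],"rot": [0,0,0]},
  {"xyz": [6.2,-1.25,5.2],"rot": [0,0,0]},
])

```text
t: 17.15
tool_pos: [0.5901, 0.0343, 0.2627]
orientation: [1.999, -2.423, 0.001]
force: [-3.2, -5.2, -1.5]
opening: 0.0237
```

Emit:
carry_out([
  {"xyz": [0,0,0],"rot": [0,0,0]},
  {"xyz": [0,0,0],"rot": [0,0,0]},
  {"xyz": [0,0,0],"rot": [0,0,0]},
])

```text
t: 17.45
tool_pos: [0.5897, 0.0344, 0.2625]
orientation: [1.999, -2.423, 0.001]
force: [-1.7, -5.2, -2.0]
opening: 0.0239
```

Run:
```python
from h import *
s=read_state();print(s['t'],s['tool_pos'],s['force'],s['opening'],s['q'])
im=read_camera("scene")[:,:,::-1]
cv2.imwrite("pics/s11f.png",im)
cv2.imwrite("pics/s11.png",cv2.resize(im[80:320,230:470],None,fx=2.5,fy=2.5,interpolation=2))
im=read_camera("top")[:,:,::-1]
cv2.imwrite("pics/t11.png",im)
```

```text
17.45 [0.58972896 0.03438311 0.26248974] [-1.68419187 -5.19826176 -1.97255061] 0.023870543962084368 [-2.81826775e-02  9.55075200e-02  1.47704395e+00 -5.89809977e-04
  1.56893963e+00  1.73395858e+00]
```

View pics/s11.png

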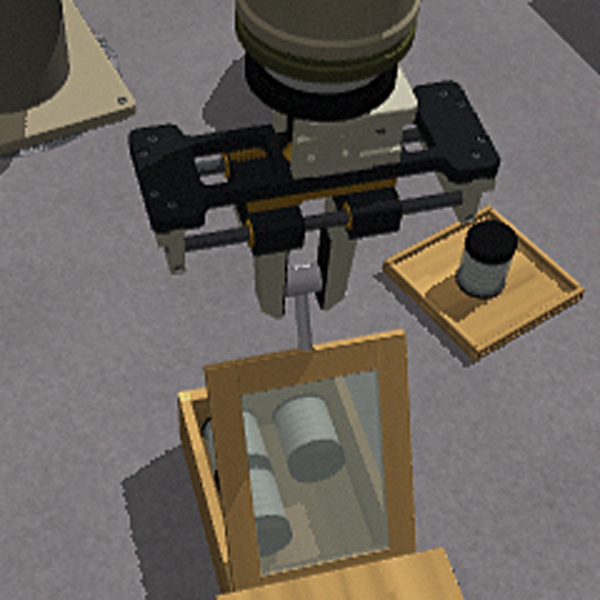

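View pics/t11.png

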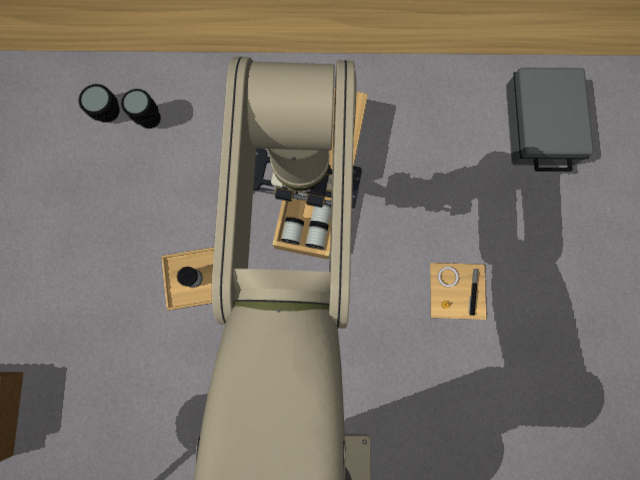

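Run:
```python
from h import *
a=np.radians(-11);X=np.array([np.cos(a),np.sin(a),0]);Y=np.array([-X[1],X[0],0]);Z=np.array([0,0,1])
H=np.array([.4765,.0563,.07])+.223*X
for d in(55,58,60,62,65):
    t=np.radians(d);D=-X*np.cos(t)+Z*np.sin(t);N=X*np.sin(t)+Z*np.cos(t)
    f=lambda P:((proj("scene",P)-[230,80])*2.5).round(0)
    print(d,"pull",f(H+.223*D+.004*N),"corners",[f(H+.178*D+.008*N+s*.065*Y) for s in(-1,1)])
```

```text
55 pull [293. 270.] corners [array([202., 360.]), array([400., 323.])]
58 pull [298. 275.] corners [array([205., 365.]), array([405., 327.])]
60 pull [302. 279.] corners [array([207., 369.]), array([409., 331.])]
62 pull [305. 283.] corners [array([209., 373.]), array([412., 335.])]
65 pull [311. 290.] corners [array([212., 380.]), array([417., 341.])]
```

Run:
```python
from plant import *
s=read_state();print(s['t'],s['tool_pos'],s['opening']);print(close_job())
```

```text
17.55 [0.58972189 0.03439574 0.26250579] 0.023851303823098604
the job is handed in; nothing more can be done
None
```

I moved the tube off the lid and stood it in the middle of the tray. I then pinched the lid's pull with 30 N, raised the lid to about 60° and handed the job in at t = 17.55 s, still holding it there.

- **Tube:** I gripped it at 20 N and kept it upright. It touched the tray floor at about 8 N, I eased that to 5 N, and then let go. Afterwards both cameras showed it standing in the tray. By the tool position at release, it sits within about 5 mm of the tray centre.
- **Lid angle:** The pull moved 115 mm towards the case and 191 mm up, which matches 60°. The lid corners in the scene picture fit 59–60°, and the pull's image fits about 61–62°. The lid was never let go.
- **Grip at the end:** The fingers were closed to 23.9 mm on the 24 mm pull, with about 5 N of sideways force on the tool.
- **Bystanders:** The arm never went down near their board, and the ring, pen and thumbscrew look unmoved in the last top picture.
- **Disagreement:** The two cameras differed by about 5–7 mm on the tray and the tube. I checked the fingers against the tube, tray and pull in close-up pictures before gripping or releasing.

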